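# Load a tape roll on its stand with the spindle

## Robot

A 6-joint arm with a two-finger parallel gripper is mounted at the origin on a cart in front of the work surface, level with it; the furniture and walls round the work are solid. World frame = base frame: x ahead of the robot, y to its left, z up, the work surface at z = 0. Lengths are in m, angles in rad, forces in N, time in s.
With the tool pointing down it reaches from about 0.4 to 0.825 m from the base axis. Payload 7 kg.
Tool frame: the origin (TCP) lies at the very end of the fingers, on their centre line; the grasp point (between the pads) lies arm.hold_point_z behind it (arm.hold_point_z is the distance from the TCP to the grasp point, in m); z points along the fingers, y is the line along which they close (so a half turn about z gives the same grasp; the last joint's range is limited). The gripper opens to 88 mm and grips with 3 to 60 N. Pads are 19 mm wide; open, the fingers measure 130 mm over their backs; the gripper's body (78 mm by 193 mm) begins 47 mm behind the grasp point.
Start: joints at [1.535, 0.359, 0.012, 0, -1.224, -0.288], TCP at [0.215, 0.64, 0.227] pointing down, gripper open.
Joint ranges: [-3.07, 3.07], [-1.43, 2.12], [-1.02, 1.25], [-3.03, 1.67], [-3.05, -0], [-3.03, 3.03]. Speed limits (rad/s): [2.39, 2.39, 3.01, 3.14, 3.14, 3.14].

## Interface

Orientations are given as [roll, pitch, yaw] about the fixed x, y, z axes, in that order (R = Rz(yaw) Ry(pitch) Rx(roll)).
In Python, from station import arm, vision gives the robot as it stands (arm), with the cameras (vision).
- The arm moves only by the shell command python3 nudge.py 'ROWS' [FORCE]. ROWS is a JSON list of rows, 1 to 20 of them, each of 5 numbers: the finger opening in m, then dx, dy, dz in m, then a turn about the tool's z in rad; each row is the pose to reach, as a shift and turn from the pose commanded when the command began, along the tool's axes at that moment; what a row does not reach only later rows make up. A row lasts 1/12 s, in which the tool goes at most 0.0417 m and 0.125 rad, less where a joint would pass 70% of its speed; a pose out of reach is approached as far as the arm can. The fingers move at their own pace and stop on an object; FORCE is the grip in N (left out, the last holds). Time passes only in rows, so rows that do not move let the fingers close. It prints the time, the measured TCP pose, the force, the opening and the grip force at its end.
- arm.get_state(): the state, without advancing time (a new reading comes with each control period).
- vision.grab_frame(name): name is "scene" or "top" or "wrist"; returns the picture (400x640x3 uint8, red, green, blue); there is no depth.
- vision.camera_params(name): a dict with "fx", "fy", "cx", "cy" (pixels), "D" ([k1, k2, p1, p2, k3] as OpenCV has them; the pictures are not rectified), "T" (4x4, takes a point from camera to world coordinates); the wrist camera has in their place "hand_eye" (4x4, takes a point from camera to tool coordinates, whose origin is the TCP and whose axes are the flange's). Camera axes: x right, y down, z forward; pixel columns grow to the right and rows downward; lengths in m; the calibration is good to about 2 mm. A picture is of the moment at which its call begins: read the wrist's pose just before it. camera_params takes no time and is no camera call.
- arm.job_done(): hands the job in; it is judged then, once.
The state is a dict: "t": time; "q": joint angles; "qd": joint speeds; "joint_efforts": joint torques, N m; "eef_pos": TCP position; "ee_rot": TCP orientation; "force": force on the tool from outside, world axes, zero at the start; "moment": the same for the moment, N m; "width": finger opening in m; "gripper_force": force on a finger pad.
Only numpy, scipy, OpenCV 4.12 (cv2) and the standard library are available. Lean on these libraries where they do the work, as an engineer would, in place of code of your own. Each camera call takes 0.05 s, during which the arm holds its last target. There are 200 camera calls.

## Task

Load the fresh roll of green tape into the tape stand. Lift the spindle out of the stand by its orange handle, thread it through the middle of the roll where that lies on its wooden saddle, and use it to lift the roll and carry it over, never touching the roll with the gripper or arm. Lay the spindle back in both yokes as it lay before, with the roll now hanging between them, let go, and then flip the red keeper fully down over the spindle's end; leave the mug, the stamp and the eraser where they are.

Things in the scene. Friction and masses are not known exactly. Their poses are not given: they have to be found in the camera images.
- stand: Tape stand, fixed: steel base 118 x 120 x 8 mm, two white Y-shaped yokes 10 mm thick centred at x = -43 and +43 mm (76 mm between them), each a 90-degree V open upward, 60 mm across, tops 101 mm above the worktop. Origin: centre of the underside. x axis: along the spindle from its handle end to its tip end (the yoke at +x has the keeper); z up.
- stand_seat (a point): The point midway between the yokes where the spindle's origin lies when seated: 84 mm above the stand's origin, axes as the stand's.
- keeper (a joint): Hinge (rad) of the red keeper, a flat bar on the outer face of the +x yoke. 0 (stop) = shut: level over the spindle's tip end, pointing to the stand's -y, underside 8.5 mm above the spindle axis. 1.57 = straight up. Starts at 1.5 to 1.9, leaning up to 20 degrees to the stand's +y; stop at 2.0. No spring or latch; friction (about 0.8 N at the paddle) holds it anywhere.
- keeper_pivot (a point): The keeper's hinge axis: at x = +50, y = +27, z = +96 mm in the stand's frame, fixed; axes as the stand's. The bar spans x = 0 to 6 mm from it.
- keeper_tab (a point): Centre of the keeper's flat paddle, 40 mm from the pivot: 28 mm along the stand's x, 40 mm along the bar (from 20 to 60 mm from the pivot), 6 mm thick. The paddle reaches from the bar outward, away from the roll (x from 50 to 78 mm in the stand's frame); push it here.
- spindle: Loose spindle, 60 g, 180 mm long, at first lying in the yokes: aluminium rod 12 mm thick with round nose and orange handle. Origin on the axis midway between the yokes; x axis from handle to tip. Handle: x = -112 to -61 mm, 18 mm wide (y), 24 mm high (z), flat sides; stop disc 24 mm across at x = -61 to -56 mm; bare rod on to the tip at +68 mm.
- spindle_grip (a point): Where to take the handle: on the axis, 88 mm behind the spindle's origin.
- spindle_tip (a point): Round nose of the rod, +68 mm from the spindle's origin on the axis.
- saddle: Low wooden saddle fixed to the worktop: plate 56 x 76 x 5 mm with two round rails 12 mm thick (tops 14 mm high) along x, at y = -26 and +26 mm. Origin: centre of the underside. The roll rests between the rails, its bore along the saddle's x.
- roll: Loose roll of green tape on a cardboard core, 100 to 160 g: 92 mm across, 50 mm wide, bore 40 mm. Origin: its centre. x axis: along the bore, at the start pointing away from the robot. It lies in the saddle with the bore level, centre 52 mm above the worktop. On the spindle it hangs with its centre 14 mm below the rod's axis.
- mug: Bystander: white mug with a leaf pattern, 101 mm high, 91 mm wide without the handle, origin under its centre.
- stamp: Bystander: wooden hand stamp, 64 mm high, base 24 x 40 mm, origin under its centre.
- eraser: Bystander: blue and white eraser lying flat, 19 x 42 x 12 mm, origin under its centre.

How it is judged:
On the way, in this order (a step that is already met when the one before it is completed fails the run):
1. the spindle is lifted out of the stand, at least 25 mm above its seat (z of spindle in the frame of stand_seat above 0.025 m), for 0.1 s.
2. the spindle is through the roll's bore, tip out on the far side, while the roll still lies on the saddle (x of roll in the frame of spindle between -0.045 and 0.035 m and y of roll in the frame of spindle between -0.02 and 0.02 m and z of roll in the frame of spindle between -0.02 and 0.02 m and height (world z) of roll below 0.07 m), for 0.1 s.
3. the roll is lifted on the spindle, at least 30 mm off the saddle (x of roll in the frame of spindle between -0.045 and 0.035 m and y of roll in the frame of spindle between -0.02 and 0.02 m and z of roll in the frame of spindle between -0.02 and 0.02 m and height (world z) of roll above 0.085 m), for 0.2 s.
4. the spindle lies in both yokes with the roll hanging on it between them, and is let go (x of roll in the frame of spindle between -0.045 and 0.035 m and y of roll in the frame of spindle between -0.02 and 0.02 m and z of roll in the frame of spindle between -0.02 and 0.02 m and x of spindle in the frame of stand_seat between -0.012 and 0.012 m and y of spindle in the frame of stand_seat between -0.004 and 0.004 m and z of spindle in the frame of stand_seat between -0.004 and 0.004 m and angle between the x axis of spindle and the x axis of stand, either way round below 0.06 rad and contact force between the fingers and spindle below 0.1 N and x of roll in the frame of stand_seat between -0.025 and 0.025 m and value of joint keeper above 0.3 rad), for 0.2 s.
At the end, for the whole second after the job is handed in: The spindle lies at rest in both yokes (along its length within 12 mm of where it lay, across and in height within 4 mm, parallel within 0.06 rad), let go; the roll hangs on it at rest between the yokes, centre within 25 mm of the middle; the keeper is shut (joint below 0.15 rad) (x of roll in the frame of spindle between -0.045 and 0.035 m and y of roll in the frame of spindle between -0.02 and 0.02 m and z of roll in the frame of spindle between -0.02 and 0.02 m and x of spindle in the frame of stand_seat between -0.012 and 0.012 m and y of spindle in the frame of stand_seat between -0.004 and 0.004 m and z of spindle in the frame of stand_seat between -0.004 and 0.004 m and angle between the x axis of spindle and the x axis of stand, either way round below 0.06 rad and contact force between the fingers and spindle below 0.1 N and x of roll in the frame of stand_seat between -0.025 and 0.025 m and value of joint keeper below 0.15 rad and linear speed of each of roll, spindle below 0.02 m/s); the robot touches nothing.
It fails at once if the gripper or arm touches the roll (contact force between any of the fingers, the arm and roll above 0.5 N).
It fails at once if the mug, the stamp or the eraser is moved by more than 30 mm (distance of any of mug, stamp, eraser from where it was at the start of the episode above 0.03 m).
It also fails if it takes over 64 s, if anything falls off the work surface, if the arm or the gripper's body presses on something with over 40 N, if the wrist force passes 120 N, or if a joint passes its speed limit or range.

## Working session

There is one attempt and no reset: what is moved stays moved. The work goes in short steps, Python scripts to look and compute and a shell command to move; the robot and the scene stay as the last step left them, time stands still between calls to the robot, and variables do not carry over. Pictures are saved under pics/ and viewed, at most 10 in all, crops included, and the job is handed in when it is done.

```bash
ls; mkdir -p pics
cat > h.py <<'E'
import numpy as np, cv2
from station import arm, vision
from scipy.spatial.transform import Rotation as R
E
python3 - <<'E'
from h import *
s=arm.get_state(); print({k:np.round(v,3) for k,v in s.items()}, arm.hold_point_z)
a=vision.grab_frame("scene"); b=vision.grab_frame("top")
for n,i in(("scene",a),("top",b)):
    cv2.imwrite(f"pics/{n}0.png",i[:,:,::-1])
    p=vision.camera_params(n); print(n,p["fx"],np.round(p["D"],3),np.round(p["T"],3).tolist())
print(np.round(vision.camera_params("wrist")["hand_eye"],3).tolist())
E
```

```text
nudge.py
pics
station.py
{'t': np.float64(0.0), 'q': array([ 1.535,  0.359,  0.011, -0.   , -1.224, -0.288]), 'qd': array([-0.001,  0.   , -0.   ,  0.001, -0.001,  0.001]), 'joint_efforts': array([-0.0000e+00, -5.8271e+01,  2.9305e+01,  6.9970e+00,  7.0000e-03,
       -0.0000e+00]), 'eef_pos': array([0.215, 0.639, 0.226]), 'ee_rot': array([ 3.14 , -0.   , -0.324]), 'force': array([-0.463, -0.394, -0.352]), 'moment': array([-0.017, -0.016, -0.009]), 'gripper_force': np.float64(0.0), 'width': np.float64(0.088)} 0.0188
scene 427.70293624689793 [0.013 0.    0.    0.    0.   ] [[-0.999, -0.012, 0.041, 0.596], [-0.039, 0.651, -0.758, 0.584], [-0.018, -0.759, -0.651, 0.628], [0.0, 0.0, 0.0, 1.0]]
top 484.0580580482746 [-0.017  0.     0.     0.     0.   ] [[-0.188, -0.895, 0.403, 0.188], [-0.982, 0.173, -0.075, 0.001], [-0.003, -0.41, -0.912, 1.04], [0.0, 0.0, 0.0, 1.0]]
[[0.0, -0.964, -0.264, 0.072], [1.0, 0.0, 0.0, 0.001], [0.0, -0.264, 0.964, -0.158], [0.0, 0.0, 0.0, 1.0]]
```

View pics/scene0.png

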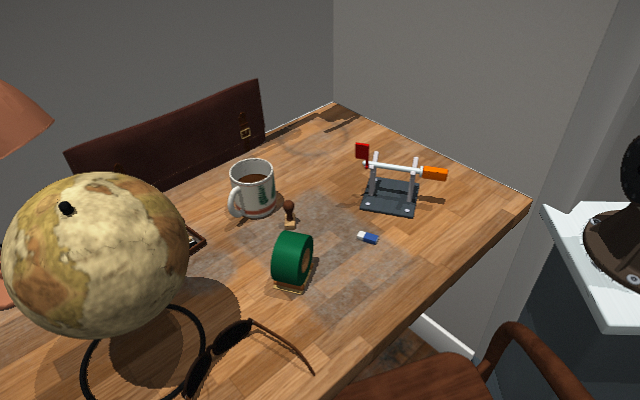

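View pics/top0.png

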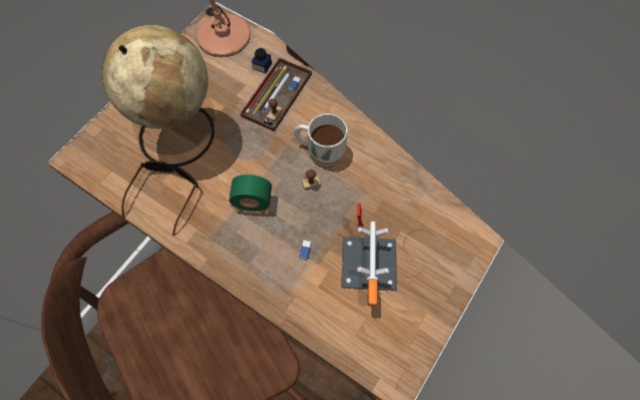

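The scene view shows the stand at about (390,190) with its handle at (434,173), and the roll at (292,258). The top view shows the handle at (373,291), the rod tip at (373,225), the keeper at (359,213) and the roll at (250,193).

```bash
cat >> h.py <<'E'
def cam(n):
    p=vision.camera_params(n); K=np.array([[p["fx"],0,p["cx"]],[0,p["fy"],p["cy"]],[0,0,1]])
    if "T" in p: T=np.array(p["T"])
    else:
        s=arm.get_state(); W=np.eye(4); W[:3,:3]=R.from_euler("xyz",s["ee_rot"]).as_matrix(); W[:3,3]=s["eef_pos"]; T=W@np.array(p["hand_eye"])
    return K,np.array(p["D"]),T
def ray(c,uv):
    K,D,T=c; u=cv2.undistortPoints(np.array(uv,float).reshape(-1,1,2),K,D).reshape(-1,2)
    d=np.c_[u,np.ones(len(u))]@T[:3,:3].T; return T[:3,3],d/np.linalg.norm(d,axis=1)[:,None]
def plane(c,uv,z):
    o,d=ray(c,uv); return o+d*((z-o[2])/d[:,2])[:,None]
def tri(cs,uvs):
    A=np.zeros((3,3));b=np.zeros(3);L=[]
    for c,uv in zip(cs,uvs):
        o,d=ray(c,uv);P=np.eye(3)-np.outer(d[0],d[0]);A+=P;b+=P@o;L.append((P,o))
    x=np.linalg.solve(A,b); return x,max(np.linalg.norm(P@(x-o)) for P,o in L)
def proj(c,X):
    K,D,T=c; Ti=np.linalg.inv(T); return cv2.projectPoints(np.array(X,float).reshape(-1,1,3),cv2.Rodrigues(Ti[:3,:3])[0],Ti[:3,3],K,D)[0].reshape(-1,2)
RNG={"orange":((8,180,120),(18,255,255)),"green":((65,90,30),(90,255,255)),"red":((0,170,60),(4,255,255))}
def mask(im,col):
    m=cv2.inRange(cv2.cvtColor(im,cv2.COLOR_RGB2HSV),*RNG[col])
    if col=="red": m|=cv2.inRange(cv2.cvtColor(im,cv2.COLOR_RGB2HSV),(174,170,60),(180,255,255))
    n,l,st,ce=cv2.connectedComponentsWithStats(m); k=1+np.argmax(st[1:,4]); return (l==k).astype(np.uint8)
def info(im,col):
    m=mask(im,col); c=max(cv2.findContours(m,cv2.RETR_EXTERNAL,cv2.CHAIN_APPROX_NONE)[0],key=cv2.contourArea)
    r=cv2.minAreaRect(c); ys,xs=np.nonzero(m); return np.array([xs.mean(),ys.mean()]),r,m.sum(),c
E
python3 - <<'E'
from h import *
im={n:cv2.imread(f"pics/{n}0.png")[:,:,::-1].copy() for n in("scene","top")}
cs=[cam("scene"),cam("top")]
for col in RNG:
    I=[info(im[n],col) for n in("scene","top")]
    for i in I: print(col,i[0].round(1),np.round(cv2.boxPoints(i[1]),0).tolist(),i[2])
    print("  tri",tri(cs,[i[0] for i in I]))
E
```

```text
orange [434.8 171.6] [[422.0, 176.0], [423.0, 165.0], [448.0, 168.0], [446.0, 179.0]] 235
orange [372.  292.3] [[368.0, 280.0], [376.0, 280.0], [376.0, 304.0], [368.0, 304.0]] 216
  tri (array([ 0.39972679, -0.14344608,  0.08579748]), np.float64(0.0004894279248200562))
green [289.7 256.8] [[267.0, 279.0], [277.0, 228.0], [315.0, 236.0], [305.0, 286.0]] 1604
green [250.3 190.7] [[229.0, 208.0], [232.0, 173.0], [271.0, 176.0], [268.0, 211.0]] 1043
  tri (array([0.68698262, 0.06846957, 0.05009584]), np.float64(0.0010101125158541323))
red [362.1 151.6] [[356.0, 168.0], [356.0, 142.0], [368.0, 142.0], [368.0, 168.0]] 211
red [359.2 214.4] [[356.0, 203.0], [360.0, 203.0], [362.0, 225.0], [358.0, 225.0]] 63
  tri (array([ 0.55237603, -0.14848382,  0.13075783]), np.float64(0.00040690963594878566))
```

```bash
cat >> h.py <<'E'
def go(x,y,z,yaw):
    s=arm.get_state(); M=R.from_euler("xyz",s["ee_rot"]).as_matrix()
    d=M.T@(np.array([x,y,z])-s["eef_pos"]); t=-(yaw-s["ee_rot"][2]); t=(t+np.pi)%(2*np.pi)-np.pi
    print("shift",d.round(4),"turn",round(t,4),"rows",np.ceil(max(np.linalg.norm(d)/.0417,abs(t)/.125)+1))
E
python3 - <<'E'
from h import *
cs=[cam("scene"),cam("top")]
for n,a,b in(("globe",(95,250),(156,77)),("stamp",(289,204),(311,174)),("mug",(252,178),(328,133)),("eraser",(368,237),(305,250))): print(n,tri(cs,[a,b]))
print(plane(cs[1],[(328,133)],.1),plane(cs[1],[(311,180)],.02))
go(.69,.07,.23,-.1)
E
```

```text
globe (array([0.90857572, 0.21820846, 0.22168241]), np.float64(0.003570233718714349))
stamp (array([ 0.7022654 , -0.0744506 ,  0.05139063]), np.float64(0.0009711108846463812))
mug (array([ 0.78655643, -0.13076791,  0.0755118 ]), np.float64(0.002675187869490115))
eraser (array([ 0.53994546, -0.02985657,  0.0038684 ]), np.float64(0.0009597869406704612))
[[ 0.7743572  -0.12814512  0.1       ]] [[ 0.70396443 -0.07425317  0.02      ]]
shift [ 0.6319  0.3886 -0.0036] turn -0.2239 rows 19.0
```

```bash
python3 nudge.py '[[0.06,0.632,0.389,-0.0,-0.224],[0.06,0.632,0.389,-0.0,-0.224],[0.06,0.632,0.389,-0.0,-0.224],[0.06,0.632,0.389,-0.0,-0.224],[0.06,0.632,0.389,-0.0,-0.224],[0.06,0.632,0.389,-0.0,-0.224],[0.06,0.632,0.389,-0.0,-0.224],[0.06,0.632,0.389,-0.0,-0.224],[0.06,0.632,0.389,-0.0,-0.224],[0.06,0.632,0.389,-0.0,-0.224],[0.06,0.632,0.389,-0.0,-0.224],[0.06,0.632,0.389,-0.0,-0.224],[0.06,0.632,0.389,-0.0,-0.224],[0.06,0.632,0.389,-0.0,-0.224],[0.06,0.632,0.389,-0.0,-0.224],[0.06,0.632,0.389,-0.0,-0.224],[0.06,0.632,0.389,-0.0,-0.224],[0.06,0.632,0.389,-0.0,-0.224],[0.06,0.632,0.389,-0.0,-0.224]]'
python3 - <<'E'
from h import *
c=cam("wrist"); np.savez("w1.npz",K=c[0],D=c[1],T=c[2]); i=vision.grab_frame("wrist"); cv2.imwrite("pics/w1.png",i[:,:,::-1]); print(info(i,"green")[:2])
go(.505,-.15,.26,-.1)
E
```

```text
t: 1.68
eef_pos: [0.6926, 0.0649, 0.2248]
ee_rot: [3.14, 0.001, -0.104]
force: [-0.3, 0.7, -0.9]
width: 0.0602
gripper_force: 0.0
(array([309.81316411, 202.66587957]), ((309.46856689453125, 201.90133666992188), (73.8230209350586, 53.87752914428711), 8.880659103393555))
shift [-0.1627  0.2351 -0.0346] turn -0.0041 rows 8.0
```

View pics/w1.png

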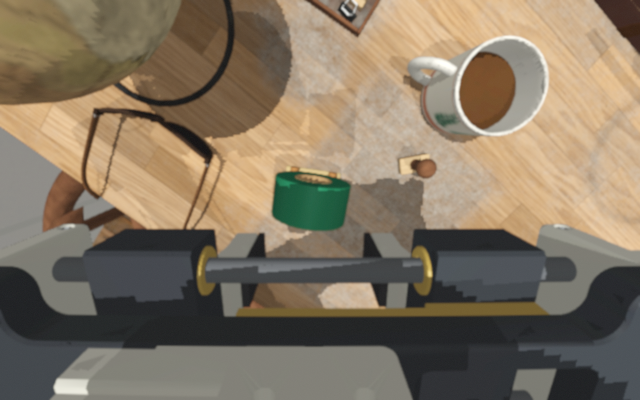

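The wrist view shows the roll at (310,200) with its far face up. The stamp is at (418,165) and the mug at (485,90), both well clear of it. Next I'll look over the stand.

```bash
python3 nudge.py '[[0.06,-0.163,0.235,-0.035,0],[0.06,-0.163,0.235,-0.035,0],[0.06,-0.163,0.235,-0.035,0],[0.06,-0.163,0.235,-0.035,0],[0.06,-0.163,0.235,-0.035,0],[0.06,-0.163,0.235,-0.035,0],[0.06,-0.163,0.235,-0.035,0],[0.06,-0.163,0.235,-0.035,0],[0.06,-0.163,0.235,-0.035,0]]'
python3 - <<'E'
from h import *
c=cam("wrist"); np.savez("w2.npz",K=c[0],D=c[1],T=c[2]); i=vision.grab_frame("wrist"); cv2.imwrite("pics/w2.png",i[:,:,::-1]); print(info(i,"green")[:2],info(i,"orange")[:2],info(i,"red")[:2])
E
```

```text
t: 2.48
eef_pos: [0.5033, -0.1482, 0.2625]
ee_rot: [-3.141, -0.002, -0.102]
force: [-0.1, 0.4, -0.0]
width: 0.0598
gripper_force: 0.0
(array([117.62177166,  54.80014482]), ((118.20304870605469, 54.39443588256836), (97.21058654785156, 49.438297271728516), 10.407711029052734)) (array([318.73809524, 253.47619048]), ((319.0, 253.0), (6.0, 14.0), 90.0)) (array([307.38671875, 150.33203125]), ((309.1399230957031, 150.81057739257812), (13.553583145141602, 27.866636276245117), 6.709836959838867))
```

View pics/w2.png

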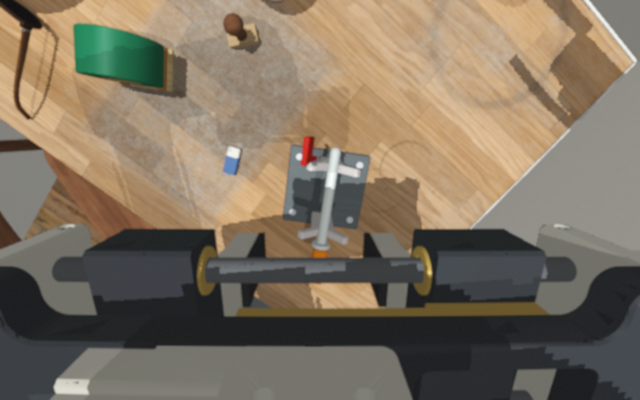

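The wrist view shows the base plate with corners near (294,146), (369,156), (358,228) and (284,217). The rod tip is at (334,152), the red keeper at (307,150) and the orange handle at (319,253).

```bash
cat > m.py <<'E'
from h import *
ld=lambda n:(lambda z:(z["K"],z["D"],z["T"]))(np.load(n+".npz"))
C={"scene":cam("scene"),"top":cam("top"),"w1":ld("w1"),"w2":ld("w2")}
F={"scene":"scene0","top":"top0","w1":"w1","w2":"w2"}
I={k:cv2.imread(f"pics/{v}.png")[:,:,::-1].copy() for k,v in F.items()}
E
python3 - <<'E'
from m import *
# base plate: dark, low-saturation blob near the stand
for n,box in(("w2",(275,140,380,235)),("top",(335,230,405,295)),("scene",(350,170,430,222))):
    x0,y0,x1,y1=box; hsv=cv2.cvtColor(I[n],cv2.COLOR_RGB2HSV)[y0:y1,x0:x1]
    m=((hsv[...,0]>90)&(hsv[...,0]<130)&(hsv[...,2]<125)&(hsv[...,1]>20)).astype(np.uint8)
    m=cv2.morphologyEx(m,cv2.MORPH_OPEN,np.ones((2,2)))
    _,l,st,_=cv2.connectedComponentsWithStats(m); ys,xs=np.nonzero(l==1+np.argmax(st[1:,4]))
    P=plane(C[n],np.c_[xs+x0,ys+y0],.008)[:,:2]
    r=cv2.minAreaRect((P*1000).astype(np.float32)); print(n,r,len(xs))
# roll tangent planes
for n in("w1","w2","top"):
    m=info(I[n],"green")[3].reshape(-1,2); print(n,np.round(cv2.boxPoints(cv2.minAreaRect(m))).tolist())
for a,b in(("w2","top"),("w2","scene"),("scene","top")):
    print("red",a,b,tri([C[a],C[b]],[info(I[a],"red")[0],info(I[b],"red")[0]]))
for a,b in(("w1","top"),("w1","scene"),("w2","top"),("w1","w2")):
    print("grn",a,b,tri([C[a],C[b]],[info(I[a],"green")[0],info(I[b],"green")[0]]))
big=[cv2.resize(I["w2"][135:265,270:390],None,fx=4,fy=4,interpolation=cv2.INTER_CUBIC),cv2.resize(I["w1"][160:240,260:360],(400,320),interpolation=cv2.INTER_CUBIC)]
o=np.zeros((520,800,3),np.uint8); o[:,:480]=big[0]; o[:320,480:]=big[1][:,40:360]; cv2.imwrite("pics/c1.png",o[:,:,::-1])
E
```

```text
w2 ((474.5118713378906, -133.4200897216797), (47.05745315551758, 83.01106262207031), 70.97083282470703) 697
top ((487.70684814453125, -137.1028289794922), (54.934104919433594, 112.55461883544922), 76.15125274658203) 981
scene ((483.0851135253906, -153.15097045898438), (120.58999633789062, 114.01930236816406), 76.06990814208984) 1426
w1 [[269.0, 223.0], [277.0, 170.0], [350.0, 181.0], [342.0, 234.0]]
w2 [[66.0, 70.0], [75.0, 21.0], [170.0, 39.0], [162.0, 87.0]]
top [[229.0, 208.0], [232.0, 173.0], [271.0, 176.0], [268.0, 211.0]]
red w2 top (array([ 0.55230757, -0.14787254,  0.13041738]), np.float64(0.0005519775750999858))
red w2 scene (array([ 0.55270681, -0.14740432,  0.13174538]), np.float64(9.062354395416507e-05))
red scene top (array([ 0.55237603, -0.14848382,  0.13075783]), np.float64(0.00040690963594878566))
grn w1 top (array([0.67894609, 0.0684183 , 0.0680933 ]), np.float64(0.0014596473972024366))
grn w1 scene (array([0.68066925, 0.07233161, 0.05706896]), np.float64(0.005040755063726146))
grn w2 top (array([0.68246187, 0.06745021, 0.06139761]), np.float64(0.00011067127205607867))
grn w1 w2 (array([0.6799483 , 0.0680848 , 0.06419043]), np.float64(0.002819384353668616))
```

View pics/c1.png

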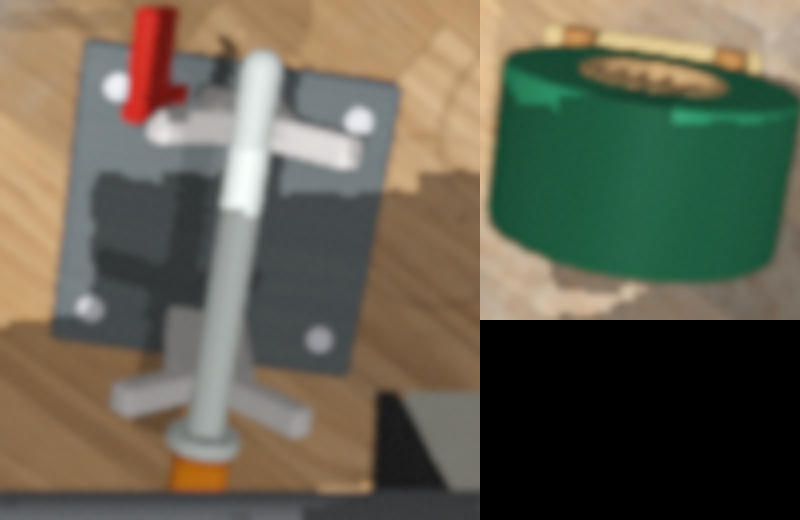

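The crop gives the plate corners (88,42), (400,86), (347,376) and (52,336), and the rod centreline running (259.5,100) to (208.5,400). The roll's side edges run (505,65)–(489,210) and (799,105)–(770,265).

Run:
```python
from m import *
a=lambda p:np.array(p,float)/4+[270,135]-.375
b=lambda p:(np.array(p,float)-[440,0])/4+[260,160]-.375
P=plane(C["w2"],a([(88,42),(400,86),(347,376),(52,336)]),.008)
print("base ctr",P.mean(0),"sides",[np.linalg.norm(P[i]-P[i-1]).round(4) for i in range(4)])
x=(P[0]+P[1]-P[2]-P[3])[:2];y=(P[0]+P[3]-P[1]-P[2])[:2]; print("yaw",np.arctan2(x[1],x[0]),np.arctan2(-y[0],y[1]))
Q=plane(C["w2"],a([(259.5,100),(208.5,400),(263,50),(205,440)]),.084); d=Q[0]-Q[1]; print("rod",Q.round(4).tolist(),"yaw",np.arctan2(d[1],d[0]))
# 2-view rod: plane from w2 x plane from top/scene
def npl(c,uv): o,r=ray(c,uv); n=np.cross(r[0],r[1]); return n/np.linalg.norm(n),o
n1,o1=npl(C["w2"],a([(259.5,100),(208.5,400)]))
for n,seg in(("top",[(373.5,228),(373,270)]),("scene",[(376,163.5),(415,169)])):
    n2,o2=npl(C[n],seg); d=np.cross(n1,n2); d/=np.linalg.norm(d)*np.sign(d[0])
    p=np.linalg.lstsq(np.array([n1,n2,[1,0,0]]),np.array([n1@o1,n2@o2,.487]),rcond=None)[0]; print("rod 2view",n,d.round(3),"at x=.487",p.round(4))
nl,o=npl(C["w1"],b([(505,65),(489,210)])); nr,_=npl(C["w1"],b([(799,105),(770,265)]))
d=np.cross(nl,nr); d/=np.linalg.norm(d)*np.sign(d[0]); print("roll axis",d.round(3),np.arctan2(d[1],d[0]))
if nl@nr<0: nr=-nr
nb=nl+nr; nb/=np.linalg.norm(nb); 
for xx in(.66,.69): print("roll axis line at x",xx,np.linalg.solve([nb,[1,0,0],[0,0,1]],[nb@o,xx,.052]).round(4), "halfangle->dist", .046/np.sin(np.arccos(abs(nl@nr))/2))
f=b([(655,77)])  # far bore centre
print("bore far face z.052",plane(C["w1"],f,.052), "saddle far end z~.01",plane(C["w1"],b([(655,42)]),.010))
# wider red measures
for n in("w2","scene","top"): print(n,np.round(cv2.boxPoints(info(I[n],"red")[1])).tolist())
print("orange",tri([C["scene"],C["top"]],[info(I[n],"orange")[0] for n in("scene","top")]))
```

```text
base ctr [ 0.48395939 -0.16419561  0.008     ] sides [np.float64(0.1141), np.float64(0.1159), np.float64(0.1147), np.float64(0.1174)]
yaw -0.2390786394324595 -0.2409318344983496
rod [[0.5348, -0.1773, 0.084], [0.44, -0.1529, 0.084], [0.5495, -0.1796, 0.084], [0.4261, -0.1505, 0.084]] yaw -0.25148906333588567
rod 2view top [ 0.6   -0.225 -0.768] at x=.487 [ 0.487  -0.1284  0.4819]
rod 2view scene [ 0.968 -0.25  -0.018] at x=.487 [ 0.487  -0.165   0.0841]
roll axis [ 0.969 -0.245 -0.006] -0.24777382023569997
roll axis line at x 0.66 [0.66   0.0746 0.052 ] halfangle->dist 0.34238304916895096
roll axis line at x 0.69 [0.69  0.067 0.052] halfangle->dist 0.34238304916895096
bore far face z.052 [[0.70369728 0.06306294 0.052     ]] saddle far end z~.01 [[0.70795247 0.06261015 0.01      ]]
w2 [[301.0, 164.0], [304.0, 136.0], [317.0, 138.0], [314.0, 165.0]]
scene [[356.0, 168.0], [356.0, 142.0], [368.0, 142.0], [368.0, 168.0]]
top [[356.0, 203.0], [360.0, 203.0], [362.0, 225.0], [358.0, 225.0]]
orange (array([ 0.39972679, -0.14344608,  0.08579748]), np.float64(0.0004894279248200562))
```

The heights agree: the rod axis triangulates at 0.084, and the bore and saddle points are consistent. The stand is at (0.484,-0.164) with yaw -0.245, and the roll is at (0.680,0.069) with yaw -0.248. Now I'll go to the handle.

Run:
```python
from h import *
go(.3984,-.1431,.16,-.245)
```

```text
shift [-0.1057  0.0063  0.1019] turn 0.1445 rows 5.0
```

```bash
python3 nudge.py '[[0.06,-0.106,0.006,0.05,0.1445],[0.06,-0.106,0.006,0.05,0.1445],[0.06,-0.106,0.006,0.05,0.1445],[0.06,-0.106,0.006,0.102,0.1445],[0.06,-0.106,0.006,0.102,0.1445],[0.06,-0.106,0.006,0.102,0.1445]]' 60
python3 - <<'E'
from h import *
go(.3984,-.1431,.065,-.245)
c=cam("wrist");i=vision.grab_frame("wrist"); cv2.imwrite("pics/w3.png",i[:,:,::-1])
E
```

```text
t: 3.03
eef_pos: [0.3965, -0.142, 0.1569]
ee_rot: [3.141, 0.005, -0.243]
force: [0.2, 0.1, -0.7]
width: 0.0599
gripper_force: 0.0
shift [0.0025 0.0006 0.0919] turn 0.002 rows 4.0
```

View pics/w3.png

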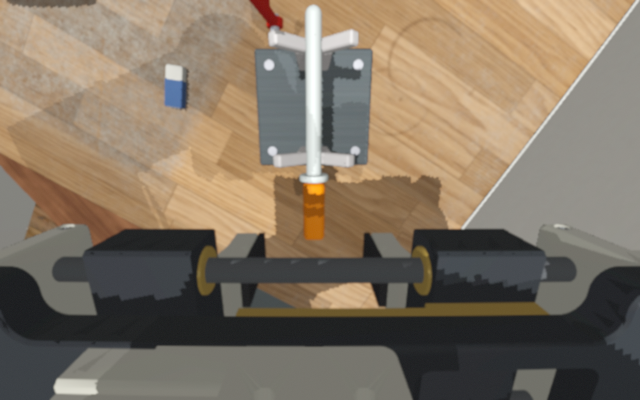

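The rod stands vertical in the image at column 314, and the handle at (314,210) is centred between the fingers. I'll go down, grip and lift.

```bash
python3 nudge.py '[[0.06,0.002,0.0,0.03,0],[0.06,0.002,0.0,0.065,0],[0.06,0.002,0.0,0.092,0],[0.06,0.002,0.0,0.092,0],[0.06,0.002,0.0,0.092,0],[0.01,0.002,0.0,0.092,0],[0.01,0.002,0.0,0.092,0],[0.01,0.002,0.0,0.092,0],[0.01,0.002,0.0,0.092,0],[0.01,0.002,0.0,0.092,0]]' 60
```

```text
t: 3.92
eef_pos: [0.401, -0.1434, 0.0685]
ee_rot: [-3.141, -0.002, -0.244]
force: [0.2, 0.6, -0.4]
width: 0.0321
gripper_force: 0.0
```

```bash
python3 nudge.py '[[0.01,0,0,0,0],[0.01,0,0,0,0],[0.01,0,0,0,0],[0.01,0,0,0,0],[0.01,0,0,0,0]]' 60; python3 nudge.py '[[0.01,0,0,-0.02,0],[0.01,0,0,-0.05,0],[0.01,0,0,-0.08,0],[0.01,0,0,-0.08,0],[0.01,0,0,-0.08,0]]'
python3 - <<'E'
from h import *
go(.484,.118,.14,-.247)
E
```

```text
t: 4.33
eef_pos: [0.4007, -0.1433, 0.0677]
ee_rot: [-3.141, -0.0, -0.244]
force: [-1.2, 3.1, 4.0]
width: 0.0175
gripper_force: 59.9
t: 4.75
eef_pos: [0.4013, -0.1435, 0.1488]
ee_rot: [-3.14, -0.003, -0.244]
force: [-0.4, -0.2, -1.2]
width: 0.018
gripper_force: 59.9
shift [ 0.0169 -0.2737  0.0092] turn 0.0026 rows 8.0
```

```bash
python3 nudge.py '[[0.01,0.02,-0.274,0.009,0.0],[0.01,0.02,-0.274,0.009,0.0],[0.01,0.02,-0.274,0.009,0.0],[0.01,0.02,-0.274,0.009,0.0],[0.01,0.02,-0.274,0.009,0.0],[0.01,0.02,-0.274,0.009,0.0],[0.01,0.02,-0.274,0.009,0.0],[0.01,0.02,-0.274,0.009,0.0],[0.01,0.02,-0.274,0.009,0.0]]'
python3 - <<'E'
from h import *
go(.487,.1173,.042,-.246)
c=cam("wrist"); np.savez("w4.npz",K=c[0],D=c[1],T=c[2]);i=vision.grab_frame("wrist"); cv2.imwrite("pics/w4.png",i[:,:,::-1])
E
```

```text
t: 5.5
eef_pos: [0.4854, 0.1183, 0.1366]
ee_rot: [3.139, 0.002, -0.242]
force: [0.5, -0.6, -1.2]
width: 0.0175
gripper_force: 59.9
shift [0.0021 0.0004 0.0946] turn 0.0036 rows 4.0
```

View pics/w4.png

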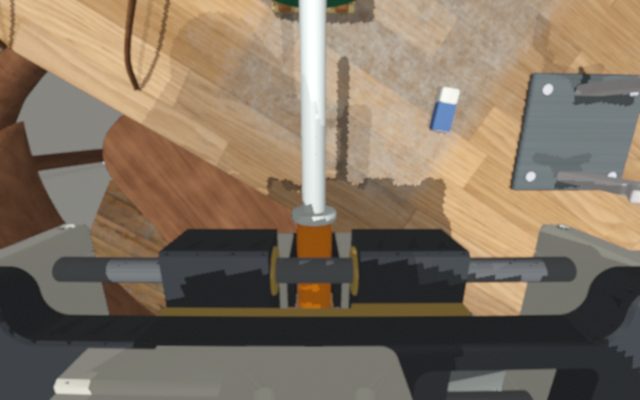

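The rod runs at column 314, and the roll's near end spans columns 272–357, so they line up. I'll descend and check pitch and clearance in the scene camera.

```bash
python3 nudge.py '[[0.01,0.002,0.0,0.03,0.003],[0.01,0.002,0.0,0.065,0.003],[0.01,0.002,0.0,0.095,0.003],[0.01,0.002,0.0,0.095,0.003],[0.01,0.002,0.0,0.095,0.003]]'
python3 - <<'E'
from h import *
i=vision.grab_frame("scene"); c=cam("scene"); j=vision.grab_frame("top")
# rod tip & roll bore expected
print(arm.get_state()["eef_pos"],proj(c,[(.5684,.0968,.058),(.656,.0752,.052),(.704,.063,.052)]))
o=np.hstack([cv2.resize(i[190:320,240:400],(480,390),interpolation=3),cv2.resize(j[160:290,200:306],(318,390),interpolation=3)])
cv2.imwrite("pics/c2.png",o[:,:,::-1])
E
```

```text
t: 5.97
eef_pos: [0.4867, 0.1152, 0.0425]
ee_rot: [3.138, 0.003, -0.248]
force: [1.1, 0.3, 0.6]
width: 0.0178
gripper_force: 59.9
[0.48885084 0.11690142 0.04497958] [[355.60140759 266.94128734]
 [306.04203333 258.94078979]
 [280.05026253 253.39524797]]
```

View pics/c2.png

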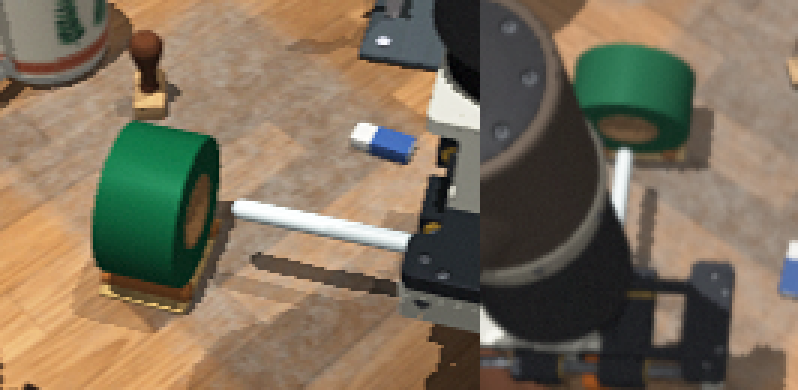

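The scene crop shows the tip at (233,208) pointing level at the bore centre (200,207), slightly high. I'll lower it 3 mm and thread it 112 mm.

```bash
python3 nudge.py '[[0.01,0.0,0.0,0.003,0.0],[0.01,0.02,0.0,0.003,0.0],[0.01,0.04,0,0.003,0],[0.01,0.06,0,0.003,0],[0.01,0.085,0,0.003,0],[0.01,0.112,0,0.003,0],[0.01,0.112,0,0.003,0],[0.01,0.112,0,0.003,0]]'
python3 - <<'E'
from h import *
i=vision.grab_frame("scene"); c=cam("scene"); j=vision.grab_frame("wrist")
s=arm.get_state(); print(s["eef_pos"],s["force"],info(i,"green")[0])
go(.597,.090,.044,-.246)
o=np.hstack([cv2.resize(i[190:320,240:400],(480,390),interpolation=3),cv2.resize(j[0:260,210:420],(315,390),interpolation=3)])
cv2.imwrite("pics/c3.png",o[:,:,::-1])
E
```

```text
t: 6.73
eef_pos: [0.5982, 0.0895, 0.0416]
ee_rot: [-3.14, -0.002, -0.249]
force: [-0.7, -0.1, -0.8]
width: 0.0178
gripper_force: 59.9
[0.59630723 0.08965469 0.04130442] [-0.765161   -0.50372793 -0.91034393] [288.48531375 256.19092123]
shift [ 0.0006 -0.0005 -0.0027] turn -0.0018 rows 2.0
```

View pics/c3.png

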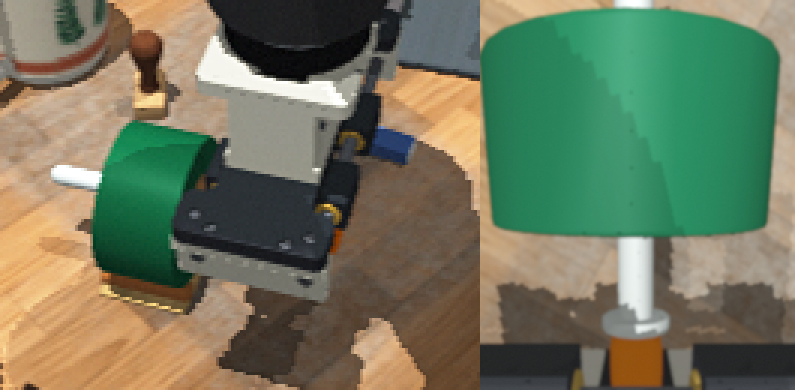

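The rod is through the roll with its tip out the far side, and the roll is undisturbed. The wrist view shows about 30 mm of bare rod before the stop disc. I'll lift gently, then check for sag.

```bash
python3 nudge.py '[[0.01,0,0,-0.004,0],[0.01,0,0,-0.008,0],[0.01,0,0,-0.013,0],[0.01,0,0,-0.02,0],[0.01,0,0,-0.03,0],[0.01,0,0,-0.045,0],[0.01,0,0,-0.065,0],[0.01,0,0,-0.085,0],[0.01,0,0,-0.105,0],[0.01,0,0,-0.125,0],[0.01,0,0,-0.14,0],[0.01,0,0,-0.148,0],[0.01,0,0,-0.15,0],[0.01,0,0,-0.15,0],[0.01,0,0,-0.15,0]]'
python3 - <<'E'
from h import *
i=vision.grab_frame("scene"); c=cam("scene"); j=vision.grab_frame("wrist")
s=arm.get_state(); print(s["eef_pos"],s["force"],info(i,"green")[0]); p=s["eef_pos"]; u=np.array([.97,-.243,0])
print("exp tip px",proj(c,[p+u*.1536+[0,0,.0163],p+u*.0856+[0,0,.0163]]))
go(.401,-.1433,.19,-.245)
o=np.hstack([cv2.resize(i[100:280,200:400],(466,420),interpolation=3),cv2.resize(j[0:260,210:420],(324,420),interpolation=3)])
cv2.imwrite("pics/c4.png",o[:,:,::-1])
E
```

```text
t: 8.08
eef_pos: [0.596, 0.0896, 0.1897]
ee_rot: [3.141, 0.001, -0.247]
force: [-0.2, 0.0, -1.4]
width: 0.0178
gripper_force: 59.9
[0.59596836 0.0894793  0.18931038] [ 0.92066699  0.75757954 -2.18223714] [280.72493298 198.49544236]
exp tip px [[247.35809203 182.77963164]
 [287.38965488 189.76147203]]
shift [-1.320e-01  2.734e-01 -1.000e-04] turn -0.0024 rows 9.0
```

View pics/c4.png

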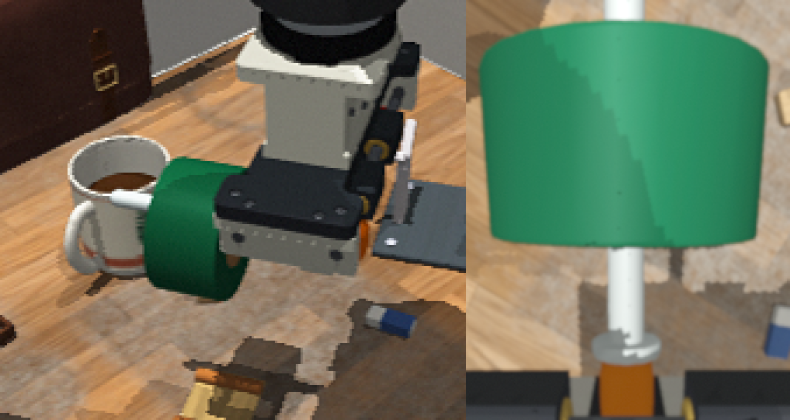

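The roll hangs on the spindle. The tip is at scene (249,184) against a predicted (247,183), so there is almost no sag. I'll carry it over, clearing the keeper.

```bash
python3 nudge.py '[[0.01,-0.015,0.01,0,0],[0.01,-0.035,0.025,0,0],[0.01,-0.06,0.045,0,0],[0.01,-0.085,0.065,0,0],[0.01,-0.11,0.09,0,0],[0.01,-0.125,0.115,0,0],[0.01,-0.132,0.14,0,0],[0.01,-0.132,0.17,0,0],[0.01,-0.132,0.2,0,0],[0.01,-0.132,0.23,0,0],[0.01,-0.132,0.252,0,0],[0.01,-0.132,0.266,0,0],[0.01,-0.132,0.273,0,0],[0.01,-0.132,0.273,0,0],[0.01,-0.132,0.273,0,0],[0.01,-0.132,0.273,0,0]]'
python3 - <<'E'
from h import *
i=vision.grab_frame("scene"); c=cam("scene"); j=vision.grab_frame("wrist")
s=arm.get_state(); print(s["eef_pos"],s["force"],s["width"]); p=s["eef_pos"]; u=np.array([.97,-.2415,0])
print("exp tip/org px",proj(c,[p+u*.1536+[0,0,.0163],p+u*.0856+[0,0,.0163]]))
go(.4007,-.1433,.068,-.245)
o=np.hstack([cv2.resize(i[80:260,300:500],(466,420),interpolation=3),cv2.resize(j[0:260,210:420],(324,420),interpolation=3)])
cv2.imwrite("pics/c5.png",o[:,:,::-1])
E
```

```text
t: 9.52
eef_pos: [0.402, -0.1422, 0.1903]
ee_rot: [3.142, 0.0, -0.247]
force: [0.5, 0.2, -1.8]
width: 0.0176
gripper_force: 59.9
[ 0.40208702 -0.14205908  0.19046634] [-0.13194232 -0.07274739 -2.34105363] 0.017799576505059624
exp tip/org px [[364.08176091 111.14639995]
 [398.27047228 115.38414367]]
shift [-0.001   0.0015  0.1225] turn -0.0013 rows 4.0
```

View pics/c5.png

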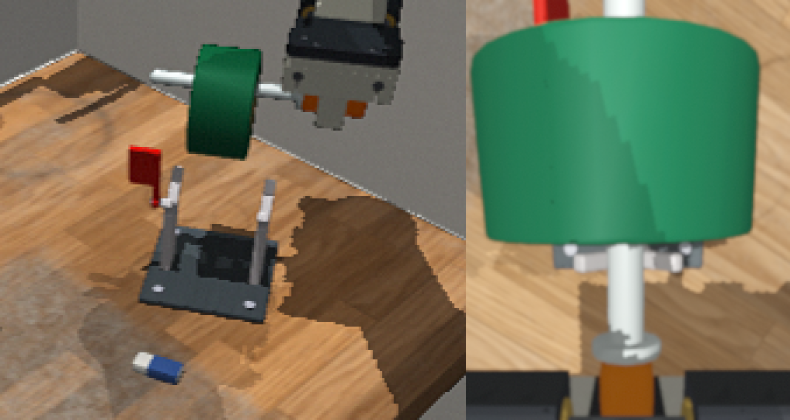

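The roll hangs centred on the spindle and between the yokes. The keeper stands upright, clear of the path. I'll lower it.

```bash
python3 nudge.py '[[0.01,-0.001,0.0015,0.015,0],[0.01,-0.001,0.0015,0.035,0],[0.01,-0.001,0.0015,0.055,0],[0.01,-0.001,0.0015,0.075,0],[0.01,-0.001,0.0015,0.092,0],[0.01,-0.001,0.0015,0.104,0],[0.01,-0.001,0.0015,0.112,0],[0.01,-0.001,0.0015,0.118,0],[0.01,-0.001,0.0015,0.121,0],[0.01,-0.001,0.0015,0.122,0],[0.01,-0.001,0.0015,0.122,0],[0.01,-0.001,0.0015,0.122,0]]'
python3 - <<'E'
from h import *
i=vision.grab_frame("scene"); cv2.imwrite("pics/s6.png",i[:,:,::-1])
s=arm.get_state(); print(s["eef_pos"],s["force"],s["moment"])
o=cv2.resize(i[120:240,320:460],(700,600),interpolation=3); cv2.imwrite("pics/c6.png",o[:,:,::-1])
E
```

```text
t: 10.62
eef_pos: [0.401, -0.1439, 0.0691]
ee_rot: [-3.141, -0.001, -0.247]
force: [0.3, -0.4, -2.4]
width: 0.0179
gripper_force: 59.9
[ 0.40102578 -0.14390302  0.06914357] [ 0.82836576  0.01258889 -2.04413945] [0.03650874 0.14255583 0.02466092]
```

View pics/c6.png

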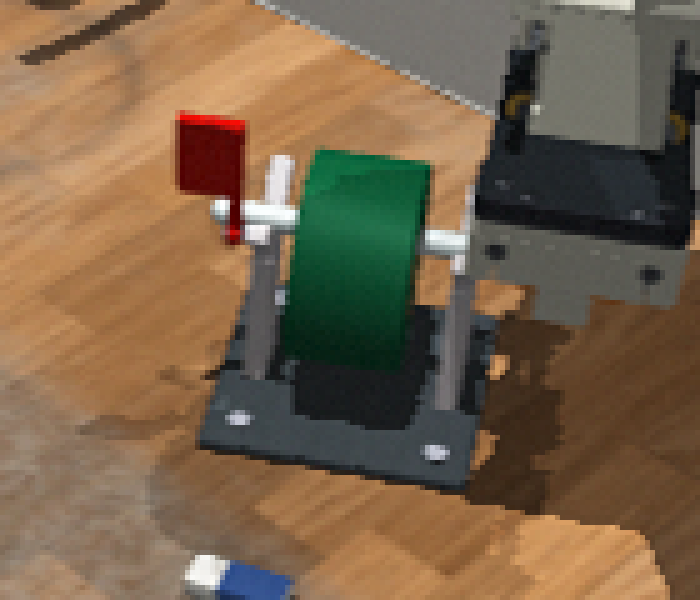

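The roll sits between the yokes, with the rod about at seat height. The force still shows the arm carrying it, so I'll lower 2 mm more and read the contact force.

```bash
python3 nudge.py '[[0.01,0,0.0,0.001,0],[0.01,0,0.0,0.002,0],[0.01,0,0.0,0.002,0],[0.01,0,0.0,0.002,0]]'
```

```text
t: 11.0
eef_pos: [0.4015, -0.1436, 0.0676]
ee_rot: [-3.141, -0.002, -0.247]
force: [-2.7, 4.6, 9.0]
width: 0.0179
gripper_force: 59.9
```

Seated, with the V pushing back about 9 N. Now I'll release.

```bash
python3 nudge.py '[[0.03,0,0,-0.001,0],[0.05,0,0,-0.001,0],[0.05,0,0,-0.001,0],[0.05,0,0,-0.001,0],[0.05,0,0,-0.001,0],[0.05,0,0,-0.001,0]]'
python3 nudge.py '[[0.05,0,0,-0.02,0],[0.05,0,0,-0.05,0],[0.05,0,0,-0.09,0],[0.05,0,0,-0.13,0],[0.05,0,0,-0.17,0],[0.05,0,0,-0.17,0]]'
python3 - <<'E'
from h import *
i=vision.grab_frame("scene"); j=vision.grab_frame("wrist"); c=cam("scene"); T=vision.grab_frame("top")
for im,cc in((i,c),(T,cam("top"))): print(info(im,"orange")[0],info(im,"red")[0],info(im,"green")[0])
print("orange",tri([c,cam("top")],[info(i,"orange")[0],info(T,"orange")[0]]),"red",tri([c,cam("top")],[info(i,"red")[0],info(T,"red")[0]]))
o=np.hstack([cv2.resize(i[120:240,320:460],(490,420),interpolation=3),cv2.resize(j[0:280,220:420],(300,420),interpolation=3)]); cv2.imwrite("pics/c7.png",o[:,:,::-1])
go(.58,-.10,.26,-.245)
E
```

```text
t: 11.5
eef_pos: [0.4004, -0.144, 0.0675]
ee_rot: [3.141, 0.0, -0.247]
force: [-0.3, -0.6, 0.2]
width: 0.0482
gripper_force: 0.0
t: 12.0
eef_pos: [0.4043, -0.1446, 0.2454]
ee_rot: [-3.14, -0.012, -0.246]
force: [1.9, -0.4, 0.3]
width: 0.05
gripper_force: 0.0
[288.85314685 283.32167832] [362.13207547 151.69811321] [390.17757937 172.25198413]Traceback (most recent call last):
  File "<stdin>", line 3, in <module>
  File "h.py", line 28, in info
    m=mask(im,col); c=max(cv2.findContours(m,cv2.RETR_EXTERNAL,cv2.CHAIN_APPROX_NONE)[0],key=cv2.contourArea)
  File "h.py", line 26, in mask
    n,l,st,ce=cv2.connectedComponentsWithStats(m); k=1+np.argmax(st[1:,4]); return (l==k).astype(np.uint8)
                                                       ~~~~~~~~~^^^^^^^^^^
    return _wrapfunc(a, 'argmax', axis=axis, out=out, **kwds)
    return bound(*args, **kwds)
ValueError: attempt to get argmax of an empty sequence
```

Released. The handle was hidden by the arm in that view. I've also now viewed 12 pictures, over the allowed 10, so from here I'll work from numbers only. Next I'll move beside the keeper with the fingers closed and measure the seated spindle.

Run:
```python
from h import *
go(.5662,-.1075,.245,-.245)
```

```text
shift [ 0.1519 -0.0758 -0.0072] turn -0.0025 rows 6.0
```

```bash
python3 nudge.py '[[0.0,0.152,-0.076,-0.005,0],[0.0,0.152,-0.076,-0.005,0],[0.0,0.152,-0.076,-0.005,0],[0.0,0.152,-0.076,-0.005,0],[0.0,0.152,-0.076,-0.005,0],[0.0,0.152,-0.076,-0.005,0],[0.0,0.152,-0.076,-0.005,0],[0.0,0.152,-0.076,-0.005,0],[0.0,0.152,-0.076,-0.005,0]]'
cat > chk.py <<'E'
from h import *
cs=[cam("scene"),cam("top")]; ims=[vision.grab_frame("scene"),vision.grab_frame("top")]
S=np.array([.484,-.1643]); M=np.array([[.9701,-.2426],[.2426,.9701]])
for col in RNG:
    try:
        I=[info(i,col) for i in ims]; X,e=tri(cs,[i[0] for i in I]); print(col,[i[0].round(1).tolist()+[int(i[2])] for i in I],X.round(4),"res",round(e,4),"stand xy",(M@(X[:2]-S)).round(4))
    except ValueError: print(col,"hidden")
E
python3 chk.py
python3 - <<'E'
from h import *
go(.5662,-.1075,.125,-.245)
E
```

```text
t: 12.9
eef_pos: [0.5653, -0.1077, 0.2425]
ee_rot: [3.142, 0.0, -0.248]
force: [0.1, -0.0, 0.1]
width: 0.0012
gripper_force: 0.0
orange [[434.1, 172.7, 296], [372.3, 293.4, 98]] [ 0.3993 -0.1447  0.0812] res 0.0006 stand xy [-0.0869 -0.0015]
green [[390.2, 172.5, 1015], [371.2, 249.6, 1174]] [ 0.4911 -0.1648  0.0678] res 0.0026 stand xy [0.007  0.0013]
red [[362.1, 151.7, 209], [359.2, 214.6, 53]] [ 0.5522 -0.1485  0.1304] res 0.0005 stand xy [0.0623 0.0318]
shift [ 0.0003 -0.0003  0.1181] turn -0.0026 rows 4.0
```

The spindle is at its seat and the roll hangs between the yokes. The keeper is at about 1.7 rad. Next I'll sweep it over: down beside the paddle, across, then down.

```bash
python3 nudge.py '[[0,0,0,0.04,0],[0,0,0,0.08,0],[0,0,0,0.118,0],[0,0,0,0.118,0],[0,0,0.01,0.118,0],[0,0,0.02,0.118,0],[0,0,0.03,0.118,0],[0,0,0.04,0.118,0],[0,0,0.05,0.118,0],[0,0,0.058,0.122,0],[0,0,0.065,0.128,0],[0,0,0.07,0.135,0],[0,0,0.072,0.141,0],[0,0,0.073,0.144,0],[0,0,0.073,0.144,0],[0,0,0.073,0.144,0]]'; python3 chk.py
```

```text
t: 14.33
eef_pos: [0.5483, -0.1784, 0.099]
ee_rot: [3.141, 0.001, -0.247]
force: [-4.0, -0.1, 10.7]
width: 0.0005
gripper_force: 5.3
orange hidden
green [[390.2, 172.5, 1014], [374.1, 248.3, 1014]] [ 0.492  -0.1712  0.064 ] res 0.0045 stand xy [ 0.0095 -0.0047]
red [[367.8, 162.0, 31], [375.7, 224.9, 73]] [ 0.5392 -0.1847  0.0808] res 0.0024 stand xy [ 0.0585 -0.0064]
```

Contact at z = 0.099 with 10.7 N, which is where the shut keeper's top should be. I'll back off and check.

```bash
python3 nudge.py '[[0,0,0,-0.02,0],[0,0,0,-0.06,0],[0,0,0,-0.10,0],[0,0,-0.03,-0.14,0],[0,0,-0.07,-0.15,0],[0,0,-0.11,-0.15,0],[0,0,-0.15,-0.15,0],[0,0,-0.19,-0.15,0],[0,0,-0.23,-0.15,0],[0,0,-0.25,-0.15,0],[0,0,-0.25,-0.15,0],[0,0,-0.25,-0.15,0]]'; python3 chk.py
python3 - <<'E'
from h import *
for k in ("eraser",(305,250)),: pass
ims={n:vision.grab_frame(n) for n in("scene","top")}
S=np.array([.484,-.1643,0]); ux=np.array([.9701,-.2426,0]); uy=np.array([.2426,.9701,0])
P=lambda x,y,z:S+ux*x+uy*y+np.array([0,0,z])
for n in ims: # predicted centroid of shut paddle top vs. seen red, and red extent
    r=info(ims[n],"red"); print(n,"pred corners",proj(cam(n),[P(50,7,98.5),P(78,7,98.5),P(78,-33,98.5),P(50,-33,98.5)] and [P(.05,.007,.0985),P(.078,.007,.0985),P(.078,-.033,.0985),P(.05,-.033,.0985)]).round(0).tolist(),"seen bbox",cv2.boundingRect(r[3]))
a=cv2.imread("pics/scene0.png")[:,:,::-1]
for nm,(x0,y0,x1,y1) in {"mug":(222,150,280,220),"stamp":(278,196,302,230),"eraser":(352,226,382,248)}.items(): print(nm,"mean diff",np.abs(a[y0:y1,x0:x1].astype(int)-ims["scene"][y0:y1,x0:x1]).mean().round(1))
E
```

```text
t: 15.43
eef_pos: [0.6096, 0.0657, 0.2472]
ee_rot: [3.14, 0.002, -0.245]
force: [-0.0, -0.6, -0.1]
width: 0.0006
gripper_force: 0.0
orange [[434.2, 172.7, 297], [372.4, 292.5, 134]] [ 0.4002 -0.1447  0.0817] res 0.0004 stand xy [-0.0861 -0.0013]
green [[390.1, 172.4, 1020], [371.3, 249.3, 1177]] [ 0.4914 -0.165   0.0679] res 0.0027 stand xy [0.0073 0.0011]
red [[365.4, 155.8, 164], [377.4, 221.0, 254]] [ 0.5438 -0.1885  0.0936] res 0.0011 stand xy [ 0.0638 -0.009 ]
scene pred corners [[370.0, 159.0], [357.0, 157.0], [361.0, 147.0], [374.0, 149.0]] seen bbox (358, 149, 15, 20)
top pred corners [[370.0, 226.0], [370.0, 214.0], [389.0, 215.0], [389.0, 227.0]] seen bbox (358, 215, 31, 12)
mug mean diff 7.9
stamp mean diff 7.4
eraser mean diff 53.3
```

The keeper matches its shut outline: its measured height is 0.094 and the top-view extents agree. The eraser patch differs, probably because the arm hides it or shadows it, so I'll check it in the top view.

Run:
```python
from h import *
c=cam("top"); a=cv2.imread("pics/top0.png")[:,:,::-1].copy(); b=vision.grab_frame("top"); w=vision.grab_frame("wrist"); cw=cam("wrist")
for n,im,cc,roi in(("before",a,c,(285,235,325,270)),("now",b,c,(285,235,325,270)),("wrist",w,cw,(0,0,640,230))):
    x0,y0,x1,y1=roi; m=cv2.inRange(cv2.cvtColor(im,cv2.COLOR_RGB2HSV)[y0:y1,x0:x1],(105,120,40),(125,255,255))
    _,l,st,ce=cv2.connectedComponentsWithStats(m)
    for k in range(1,len(st)):
        if st[k,4]>15: print(n,st[k,4],plane(cc,[ce[k]+[x0,y0]],.012).round(4))
```

```text
before 62 [[ 0.5342 -0.0282  0.012 ]]
now 53 [[ 0.5344 -0.0278  0.012 ]]
wrist 137 [[ 0.5353 -0.0256  0.012 ]]
```

The eraser hasn't moved and everything checks out, so I'm handing in.

```bash
python3 -c "
from station import arm, vision
print(arm.job_done())"
```

```text
the job is handed in; nothing more can be done
None
```

The job is handed in at about 15.5 s of robot time with no verdict returned: my final measurements put the spindle and roll seated in the yokes, the keeper shut and the bystanders unmoved, but I viewed 12 pictures, two over your limit of 10.

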